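Tilt a long parallel bar out of its covered carrier

TASK

Take the long parallel bar out of the grey carrier box: the window between the two fixed end covers is shorter than the bar, so it has to come out at a slant, one end first. Finish while still gripping it: hold the bar still and level above the carrier, well clear of it (at least 8 cm above its covers). Leave the carrier standing where it is and do not disturb the things around it.

Things in the scene. Friction and masses are not known exactly. Their poses are not given: they have to be found in the camera images.
- carrier: grey sheet-steel box, loose, about 3 kg, 248 x 128 x 60 mm outside (its x, y, z); origin at the centre of its underside, long axis = its x, pointing away from the robot within 0.5 rad. Walls and floor 4 mm; inside 240 x 120 mm. A fixed cover plate closes each end, with an open window between them, 130 mm along x by the full 120 mm along y; under each cover is an empty pocket 55 mm deep along x
- near_cover_edge (a point): middle of the inner edge, top side, of the cover plate nearer the robot: 65 mm from the carrier's centre towards its -x, 60 mm above its underside. The covers are 4 mm thick (underside at 56 mm)
- far_cover_edge (a point): the same point of the far cover plate, 65 mm from the carrier's centre towards its +x
- floor_mid (a point): centre of the carrier's inner floor, 4 mm above its underside. Two black cross ribs at 50 mm either side of it along x, 10 mm wide, tops 14 mm above the carrier's underside, carry the bar
- parallel_bar: plain sand-coloured ground bar with holes, 20 mm wide (its x), 170 mm long (its y), 22 mm high (its z), about 0.53 kg; origin at the centre of its underside. Starts flat on the carrier's ribs, along the carrier's x within 0.08 rad, up to 12 mm off the middle lengthwise and 15 mm crosswise, both ends under the covers. Grip it across its 20 mm width
- bar_end_a (a point): centre of the bar's end face at +85 mm along the bar's y (11 mm above its underside)
- bar_end_b (a point): centre of the bar's end face at -85 mm along the bar's y (11 mm above its underside)
- turned_hub: bystander: small steel flanged hub, 30 mm across, 22 mm high, beside the carrier; origin at the centre of its underside
- ring_gauge: bystander: steel ring, 58 mm across, 18 mm high, beside the carrier on its other side; origin at the centre of its underside
- setup_block: bystander: dark steel block with holes, 51 x 76 x 25 mm, at the right; origin at the centre of its underside
- tape_roll: bystander: roll of tape, 100 mm across, 25 mm high, at the left; origin at the centre of its underside
There are look-alikes about, which are no part of the job. Leave any black or turquoise look-alike of the parallel_bar alone.

How it is judged (in metres and radians):
On the way:
1. the bar stands at a slant in the window: one end out above the covers, the other still below them (((z of bar_end_a in the frame of carrier above 0.065 m and z of bar_end_b in the frame of carrier below 0.056 m) or (z of bar_end_b in the frame of carrier above 0.065 m and z of bar_end_a in the frame of carrier below 0.056 m))), for 0.1 s.
At the end, for the whole second after the job is handed in: the fingers hold the bar at rest, level within 15 degrees, both ends over 130 mm above the surface plate, its middle within 150 mm of the carrier's seen from above, not touching it; carrier flat and within 40 mm, bystanders within 30 mm of where they were (height (world z) of each of bar_end_a, bar_end_b above 0.13 m and angle between parallel_bar's own y axis and vertical between 1.31 and 1.83 rad and horizontal distance between parallel_bar and carrier below 0.15 m and contact force between the fingers and parallel_bar above 1 N and contact force between parallel_bar and carrier below 0.1 N and linear speed of parallel_bar below 0.03 m/s and angular speed of parallel_bar below 0.2 rad/s and distance of carrier from where it was at the start of the episode below 0.04 m and angle between carrier's own z axis and vertical below 0.05 rad and not (distance of turned_hub from where it was at the start of the episode above 0.03 m) and not (distance of ring_gauge from where it was at the start of the episode above 0.03 m) and not (distance of setup_block from where it was at the start of the episode above 0.03 m) and not (distance of tape_roll from where it was at the start of the episode above 0.03 m)); the arm keeps its last pose, push and grip.
It fails at once if the carrier is dragged (over 40 mm) or tipped up (distance of carrier from where it was at the start of the episode above 0.04 m or angle between carrier's own z axis and vertical above 0.15 rad).
It fails at once if a bystander is shifted by more than 30 mm (distance of any of turned_hub, ring_gauge, setup_block, tape_roll from where it was at the start of the episode above 0.03 m).
It also fails if it takes over 45 s, if anything falls off the work surface, if the arm or the gripper's body presses on something with over 40 N, if the wrist force passes 120 N, or if a joint passes its speed limit or range.

ROBOT

A 7-joint arm with a two-finger parallel gripper is mounted at the origin on a cart in front of the work surface, level with it; the furniture and walls round the work are solid. World frame = base frame: x ahead of the robot, y to its left, z up, the work surface at z = 0. Lengths are in mm, angles in rad, forces in N, time in s.
With the tool pointing down it reaches from about 425 to 975 mm from the base axis. Payload 16.7 kg.
Tool frame: the origin (TCP) lies midway between the tips of the shut fingers; the grasp point (between the pads) lies 19 mm behind it (arm.grasp_offset is the distance from the TCP to the grasp point, in mm); z points along the fingers, y is the line along which they close (so a half turn about z gives the same grasp; the last joint's range is limited). The gripper opens to 85 mm and grips with 20 to 120 N. Pads are 22 mm wide; open, the fingers measure 114 mm over their backs; the gripper's body (76 mm by 85 mm) begins 54 mm behind the grasp point. The pads swing forward as they close: fully open they stand 13 mm farther back than shut.
Start: joints at [1.19, 0.426, 0.074, 1.606, -0.034, 1.111, -0.067], TCP at [154.381, -657.071, 231.302] pointing down, gripper open.
Joint ranges: [-2.85, 2.85], [-0.5, 2.14], [-1.23, 1.37], [0.21, 2.46], [-1.02, 4.16], [0.16, 2.05], [-2.73, 2.73]. Speed limits (rad/s): [1.89, 1.89, 2.39, 2.39, 3.01, 3.01, 3.01].

INTERFACE

Orientations are given as a unit quaternion [x, y, z, w].
In Python, from plant import arm gives the robot as it stands. The module is installed in compiled form; this text tells all that it offers.
- The arm moves only by the tool servo_tool, never from a script. Its argument "moves" is a list of rows, each a list of 7 numbers: the shift along the tool's x, y, z in units of 0.05 m (1.0 is 0.05 m), then the turn, a rotation vector about the tool's x, y, z in units of 4 degrees (1.0 is 4 degrees), then the closure, from -1 (fully open) to 1 (shut). In form: [[tx, ty, tz, rx, ry, rz, grip], ...]. A call has exactly 8 rows; each row shifts and turns the commanded pose from where the row before left it, along the tool's axes as they then stand; what a row does not reach is not made up. A row lasts 1/8 s, in which the tool goes at most 62.5 mm and 10.7 degrees, less where a joint would pass 70% of its speed; a pose out of reach is approached as far as the arm can. A call with a number of a shift or a turn outside -1 to 1 is refused whole. A call with a gripper value outside its range is refused whole. The fingers move at their own pace and stop on an object; "force" is the grip in N (left out, the last holds). Time passes only in rows, so rows that do not move let the fingers close, or fill a call up. It gives the time, the measured TCP pose, the force, the opening and the grip force at its end, in the units of the state.
- arm.read_state(): the state, without advancing time (a new reading comes with each control period).
- arm.camera(name): name is "scene" or "top" or "wrist"; returns a dict with "color" (384x512x3 uint8, red, green, blue), "range_z" (384x512 float32, mm along the optical axis (not along the pixel's ray), 0 where there is no reading), "fx", "fy", "cx", "cy" (pixels), "origin" and "rotation" of the camera in the world. Camera axes: x right, y down, z forward; pixel columns grow to the right and rows downward; lengths in mm; the calibration is good to about 2 mm. A picture is of the moment at which its call begins.
- arm.sign_off(): hands the job in; it is judged then, once.
The state is a dict: "time": time; "q": joint angles; "qd": joint speeds; "joint_efforts": joint torques, N m; "position": TCP position; "orientation": TCP orientation; "force": force on the tool from outside, world axes, zero at the start; "ft_torque": the same for the moment, N m; "gripper_width": opening from 0.0 (shut) to 1.0 (fully open); "gripper_force": force on a finger pad.
Only numpy, scipy, OpenCV 4.12 (cv2) and the standard library are available. Lean on these libraries where they do the work, as an engineer would, in place of code of your own. Each camera call takes 0.05 s, during which the arm holds its last target. There are 200 camera calls.

## Working session

There is one attempt and no reset: what is moved stays moved. The work goes in short steps, Python scripts to look and compute and a tool call to move; the robot and the scene stay as the last step left them, time stands still between calls to the robot, and variables do not carry over. Pictures are saved under pics/ and viewed, at most 10 in all, crops included, and the job is handed in when it is done.

Besides the shell and the picture viewer there is one more tool, called after "Call:" as name([rows], argument=value, ...), one row to a line, values as JSON. servo_tool: Moves the arm, as the interface text tells. Shifts and turns lie within -1 to 1; 1 stands for 0.05 m of shift or 4 degrees of turn. Its arguments: {"type":"object","properties":{"moves":{"type":"array","items":{"type":"array","items":{"type":"number"}}},"force":{"type":"number"}},"required":["moves"]}

```bash
mkdir -p pics; cat > h.py <<'E'
import numpy as np, cv2
from plant import arm
from scipy.spatial.transform import Rotation as R
def pts(c):
    z=c["range_z"].astype(float); v,u=np.mgrid[:z.shape[0],:z.shape[1]]
    p=np.stack([(u-c["cx"])/c["fx"]*z,(v-c["cy"])/c["fy"]*z,z],-1)
    M=np.array(c["rotation"]); M=M if M.shape==(3,3) else R.from_quat(M).as_matrix()
    w=p@M.T+np.array(c["origin"]); w[z==0]=np.nan; return w
def save(c,n): cv2.imwrite("pics/"+n,c["color"][:,:,::-1])
E
python3 - <<'E'
from h import *
for n in("scene","top"):
    c=arm.camera(n); np.save(n+".npy",pts(c)); save(c,n+".png"); print(n,c["origin"],c["fx"])
a=cv2.imread("pics/top.png")
s=arm.read_state(); print(s["position"],s["orientation"],s["time"])
E
```

```text
scene [  97.43703631 1045.02693439  805.72130638] 410.8097164508275
top [ 487.96667359  126.92849516 1228.00933062] 349.9664730799111
[ 154.35543392 -656.738895    230.66431951] [ 9.93346318e-01  1.15164017e-01 -1.03140058e-04 -5.75852441e-04] 0.1
```

View pics/top.png

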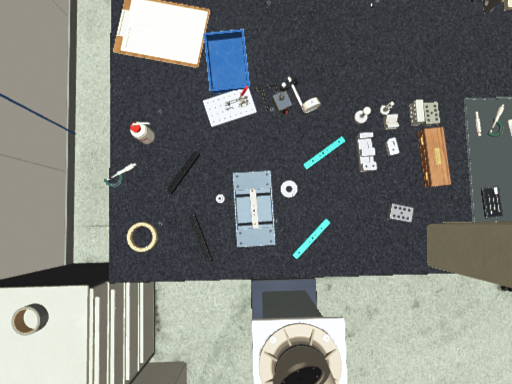

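View pics/scene.png

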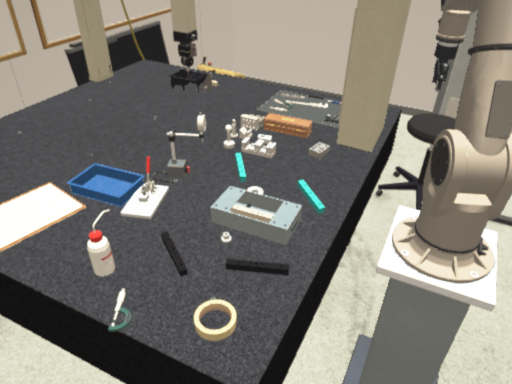

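Bar candidates in the top image are turquoise (324,152) and (311,238), black (184,171) and (202,236), and the sand one in the carrier at (254,208). The sand one fits the description, so I'll check it in a crop and measure.

```bash
python3 - <<'E'
from h import *
w=np.load("top.npy"); a=cv2.imread("pics/top.png")
cv2.imwrite("pics/crop.png",cv2.resize(a[160:260,205:310],None,fx=5,fy=5,interpolation=cv2.INTER_NEAREST))
v,u=np.mgrid[:384,:512]; reg=(u>225)&(u<283)&(v>162)&(v<256)
m=reg&(w[...,2]>45)&(w[...,2]<75)
P=w[m]; print(m.sum(),np.median(P[:,2]))
r=cv2.minAreaRect(P[:,:2].astype(np.float32)); print("carrier",r)
hsv=cv2.cvtColor(a,cv2.COLOR_BGR2HSV)
rgb=a[...,::-1].astype(int)
b=reg&(rgb[...,0]-rgb[...,2]>15)&(w[...,2]>20)&(w[...,2]<48)
B=w[b]; print(b.sum(),np.median(B[:,2]),cv2.minAreaRect(B[:,:2].astype(np.float32)))
pc=B.mean(0); print(pc,np.linalg.svd((B-pc)[:,:2],full_matrices=False)[2][0])
for n,(x,y) in dict(hub=(220,198),ring=(289,181)).items(): print(n,w[y,x], )
# end heights
print(np.round(w[208,228:282],0).tolist()[::3])
E
```

```text
1459 59.59468394852115
carrier ((531.7685546875, 141.00979614257812), (247.8514404296875, 127.97930908203125), 2.1831929683685303)
7 35.52859998821873 ((537.53955078125, 142.70904541015625), (115.71743774414062, 10.365185737609863), 0.31833162903785706)
[528.66073923 142.94960882  34.69500506] [-0.99870795 -0.05081766]
hub [573.21839519 258.03658061   1.80165495]
ring [625.0304345   15.69779364  20.27291555]
[[537.0, 231.0, 1.0], [537.0, 221.0, -2.0], [537.0, 210.0, -5.0], [537.0, 199.0, 3.0], [536.0, 189.0, 1.0], [536.0, 178.0, 2.0], [536.0, 168.0, 1.0], [535.0, 157.0, 5.0], [534.0, 146.0, 36.0], [534.0, 136.0, 34.0], [535.0, 126.0, 1.0], [534.0, 115.0, 1.0], [534.0, 105.0, 4.0], [534.0, 94.0, 6.0], [534.0, 84.0, 1.0], [533.0, 73.0, 3.0], [533.0, 62.0, -2.0], [533.0, 52.0, -2.0]]
```

View pics/crop.png

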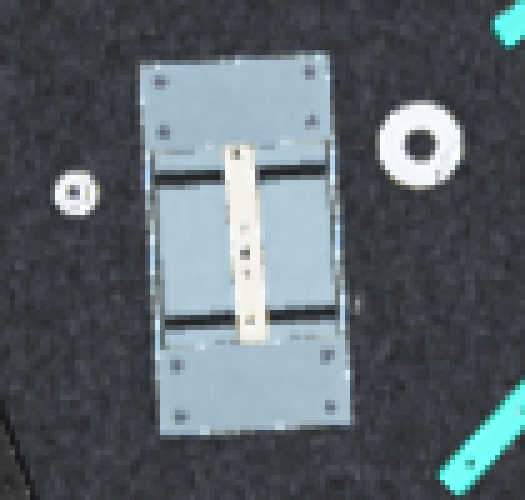

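```bash
python3 - <<'E'
from h import *
w=np.load("top.npy"); s=np.load("scene.npy")
v,u=np.mgrid[:384,:512]
c=np.array([531.8,141.0]);t=np.deg2rad(2.18);ex=np.array([np.cos(t),np.sin(t)]);ey=np.array([-ex[1],ex[0]])
d=w[...,:2]-c; L=np.stack([d@ex,d@ey],-1)
m=(abs(L[...,0])<60)&(abs(L[...,1])<50)&(w[...,2]>25)&(w[...,2]<45)
B=L[m]; print(m.sum(),np.median(w[m][:,2]),B.min(0),B.max(0)); f=np.polyfit(B[:,0],B[:,1],1); print("bar in carrier: y=",f,"yaw",np.rad2deg(np.arctan(f[0]))+2.18)
for (a,b) in [(430,240),(440,230),(470,250),(500,235),(440,270),(500,280),(270,300),(300,330)]: print("top",a,b,w[b,a].round())
for (a,b) in [(375,20),(360,140),(350,90),(440,60),(440,75)]: print("scene",a,b,s[b,a].round())
# occupancy above z=100 from both
for n,x in(("top",w),("scene",s)):
    q=x[(x[...,2]>120)&(x[...,0]>100)&(x[...,0]<800)&(x[...,1]>-800)&(x[...,1]<400)]
    H,_,_=np.histogram2d(q[:,0],q[:,1],bins=[np.arange(100,801,100),np.arange(-800,401,100)]); print(n);print(H.astype(int))
E
```

```text
201 35.57190700075307 [-59.91976453 -11.39981037] [59.99578155 10.05731873]
bar in carrier: y= [ 0.01580831 -0.50886524] yaw 3.085673795284537
top 430 240 [ 410. -454.   42.]
top 440 230 [ 445. -457.  105.]
top 470 250 [ 394. -453.  265.]
top 500 235 [ 440. -453.  390.]
top 440 270 [ 303. -502.    1.]
top 500 280 [ 331. -454.  376.]
top 270 300 [ 109.   79. -491.]
top 300 330 [118.  -6.  13.]
scene 375 20 [ 391. -455.  496.]
scene 360 140 [ 367. -446.   54.]
scene 350 90 [ 439. -457.  242.]
scene 440 60 [ 165. -658.  343.]
scene 440 75 [ 149. -587.  310.]
top
[[   0    0    0    0    0    0    0   20    0    0    0    0]
 [   0    0    0    0    0    0    0    0    0    0    0    0]
 [   0    0    0 2072    0    0    0    0    0    0    0    0]
 [   0    5   20 1816    0    0    0    0    0    0    0    0]
 [   0    0    0    0    0    0    0    0    0    0    0    0]
 [   0    0    0    0    0    0    0    0    0    0    0    0]
 [   0    0    0    0    0    0    0    0    0    0    0    0]]
scene
[[  25 1629  333    0    0    0    0   10    0    0    0    0]
 [   0   47    0    0    0    0    0    0    0    0    0    0]
 [   0  269  446 3259    0    0    0    0    0    0    0    0]
 [   0    0    0 2168    0    0    0    0    0    0    0    0]
 [   0    0    0    0    0    0    0    0    0    0    0    0]
 [   0    0    0    0    0    0    0    0    0    0    0    0]
 [   0    0    0    0    0    0    0    0    0    0    0    0]]
```

Call:
servo_tool([
  [0.44,-0.83,0,0,0,0,-1],
  [0.44,-0.83,0,0,0,0,-1],
  [0.44,-0.83,0,0,0,0,-1],
  [0.36,-0.8,0,0,0,0,-1],
  [0.36,-0.8,0,0,0,0,-1],
  [0.36,-0.8,0,0,0,0,-1],
  [0,0,0,0,0,0,-1],
  [0,0,0,0,0,0,-1],
])

```text
time: 1.1
position: [215.3, -392.0, 231.5]
orientation: [0.993, 0.115, 0.0, 0.0]
force: [0.1, -0.4, 0.1]
gripper_width: 1.005
gripper_force: 0.0
```

Call:
servo_tool([
  [0.72,-0.31,0,0,0,0,-1],
  [0.72,-0.31,0,0,0,0,-1],
  [0.72,-0.31,0,0,0,0,-1],
  [0.79,-0.53,0,0,0,0,-1],
  [0.79,-0.53,0,0,0,0,-1],
  [0.79,-0.53,0,0,0,0,-1],
  [0.79,-0.53,0,0,0,0,-1],
  [0,0,0,0,0,0,-1],
])

```text
time: 2.1
position: [441.7, -180.4, 231.1]
orientation: [0.993, 0.117, 0.0, -0.001]
force: [-0.3, -0.1, 0.0]
gripper_width: 1.002
gripper_force: 0.0
```

Call:
servo_tool([
  [0.5,-0.82,0,0,0,0,-1],
  [0.5,-0.82,0,0,0,0,-1],
  [0.5,-0.82,0,0,0,0,-1],
  [0.5,-0.82,0,0,0,0,-1],
  [0.5,-0.82,0,0,0,0,-1],
  [0.5,-0.82,0,0,0,0,-1],
  [0.5,-0.82,0,0,0,0,-1],
  [0,0,0,0,0,1,-0.1],
])

```text
time: 3.1
position: [545.0, 139.6, 230.7]
orientation: [0.997, 0.081, -0.0, -0.001]
force: [-0.2, -1.3, 0.2]
gripper_width: 0.813
gripper_force: 0.0
```

Call:
servo_tool([
  [0,0,0,0,0,0.8,-0.1],
  [0,0,0,0,0,0.8,-0.1],
  [0,0,0.5,0,0,0,-0.1],
  [0,0,0.5,0,0,0,-0.1],
  [0,0,0,0,0,0,-0.1],
  [0,0,0,0,0,0,-0.1],
  [0,0,0,0,0,0,-0.1],
  [0,0,0,0,0,0,-0.1],
])

```text
time: 4.1
position: [544.4, 137.1, 182.1]
orientation: [1.0, 0.025, 0.001, -0.0]
force: [0.1, -0.1, 0.8]
gripper_width: 0.553
gripper_force: 0.0
```

```bash
cat > meas.py <<'E'
from h import *
import sys
s=arm.read_state(); M=R.from_quat(s["orientation"]).as_matrix(); print("t",s["time"],"tcp",np.round(s["position"],1),"toolx yaw",np.rad2deg(np.arctan2(M[1,0],M[0,0])).round(2),"tz",M[:,2].round(3),"w",s["gripper_width"],"q",np.round(s["q"],2))
c=arm.camera("wrist"); save(c,sys.argv[1]); w=pts(c); np.save("wrist.npy",w); print("cam",np.round(c["origin"]))
E
python3 - <<'E'
import sys; sys.argv=["",'w1.png']
exec(open('meas.py').read())
m=(w[...,2]>50)&(w[...,2]<70)&(abs(w[...,0]-532)<140)&(abs(w[...,1]-141)<80)
print("covers",m.sum(),cv2.minAreaRect(w[m][:,:2].astype(np.float32)))
c0=np.array([531.8,141.0]);t=np.deg2rad(2.18);ex=np.array([np.cos(t),np.sin(t)]);ey=np.array([-ex[1],ex[0]])
d=w[...,:2]-c0; L=np.stack([d@ex,d@ey],-1)
m=(abs(L[...,0])<60)&(abs(L[...,1])<40)&(w[...,2]>28)&(w[...,2]<45)
B=w[m]; print(len(B),np.median(B[:,2])); print(cv2.minAreaRect(B[:,:2].astype(np.float32)))
E
```

```text
t 4.1 tcp [544.4 137.1 182.1] toolx yaw 2.81 tz [ 0.001  0.    -1.   ] w 0.5525926103881706 q [ 0.07  0.34 -0.52  1.89  0.2   0.97 -2.07]
cam [622. 142. 325.]
covers 19626 ((531.155517578125, 143.0491943359375), (248.2555389404297, 128.26043701171875), 2.2062571048736572)
2508 35.905122505773534
((531.6498413085938, 142.692626953125), (119.64867401123047, 20.03145408630371), 3.362692356109619)
```

View pics/w1.png

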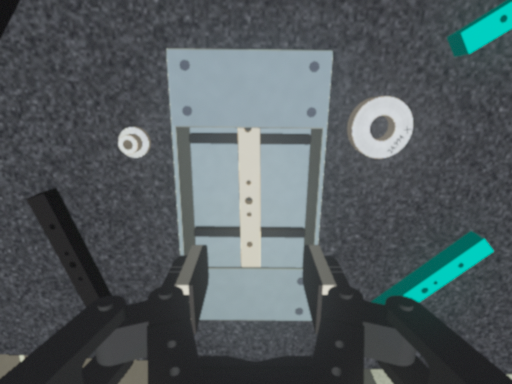

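The sand bar is in the window at columns 239–261, rows 127–267. The fingers are clear of the hub at (133,142) and the ring at (380,127). Next: align and descend.

Call:
servo_tool([
  [0.04,-0.13,0,0,0,-0.14,-0.1],
  [0,0,0.5,0,0,0,-0.1],
  [0,0,0.5,0,0,0,-0.1],
  [0,0,0.5,0,0,0,-0.1],
  [0,0,0.5,0,0,0,-0.1],
  [0,0,0.4,0,0,0,-0.1],
  [0,0,0.3,0,0,0,-0.1],
  [0,0,0,0,0,0,-0.1],
])

```text
time: 5.15
position: [545.3, 143.7, 45.6]
orientation: [1.0, 0.03, -0.001, 0.0]
force: [0.1, 0.3, -0.2]
gripper_width: 0.55
gripper_force: 0.0
```

Call:
servo_tool([
  [0,0,0.2,0,0,0,-0.1],
  [0,0,0.2,0,0,0,-0.1],
  [0,0,0.2,0,0,0,-0.1],
  [0,0,0.08,0,0,0,-0.1],
  [0,0,0,0,0,0,-0.1],
  [0,0,0,0,0,0,0.2],
  [0,0,0,0,0,0,0.4],
  [0,0,0,0,0,0,1],
], force=90)

```text
time: 6.15
position: [546.0, 143.7, 12.9]
orientation: [1.0, 0.03, 0.0, 0.0]
force: [-1.9, -0.8, 5.7]
gripper_width: 0.214
gripper_force: 87.9
```

Call:
servo_tool([
  [0,0,0,0,0,0,1],
  [0,0,0,0,0,0,1],
  [0,0,0,0,0,0,1],
  [0,0,0,0,0,0,1],
  [0,0,0,0,0,0,1],
  [0,0,-0.06,0,0,0,1],
  [0,0,-0.06,0,0,0,1],
  [0,0,-0.06,0,0,0,1],
])

```text
time: 7.15
position: [545.6, 143.6, 21.4]
orientation: [1.0, 0.029, -0.0, -0.0]
force: [-0.3, 0.3, -5.0]
gripper_width: 0.214
gripper_force: 88.0
```

Call:
servo_tool([
  [-0.11,0,0,0,0,0,1],
  [-0.11,0,0,0,0,0,1],
  [-0.11,0,0,0,0,0,1],
  [-0.11,0,0,0,0,0,1],
  [0,0,0,0,0,0,1],
  [0,0,0,0,0,0,1],
  [0,0,0,0,0,0,1],
  [0,0,0,0,0,0,1],
])

```text
time: 8.15
position: [523.9, 142.4, 21.3]
orientation: [1.0, 0.029, 0.0, -0.0]
force: [0.1, 0.9, -5.8]
gripper_width: 0.211
gripper_force: 88.1
```

```bash
python3 meas.py w2.png
```

```text
t 8.15 tcp [523.9 142.4  21.3] toolx yaw 3.37 tz [ 0.  0. -1.] w 0.21093363628739129 q [-0.03  0.53 -0.44  2.03  0.37  0.65 -2.22]
cam [601. 148. 164.]
```

View pics/w2.png

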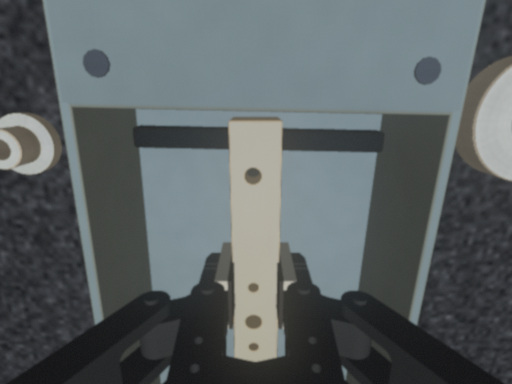

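The far end is now visible inside the window (row 118, column 255), just short of the far cover edge (row 108). I'll measure it.

```bash
python3 - <<'E'
from h import *
w=np.load("wrist.npy")
for r in (104,107,110,114,118,120,122,130,150): print(r,w[r,255].round(1))
c=np.array([531.2,142.5]);t=np.deg2rad(2.2);ex=np.array([np.cos(t),np.sin(t)])
m=(w[...,2]>38)&(w[...,2]<50); m[:, :228]=0; m[:,284:]=0; m[:100]=0;m[240:]=0
B=w[m]; a=(B[:,:2]-c)@ex; print("bar far end", np.percentile(a,[97,99,100]),np.median(B[:,2]))
m=(w[...,2]>55)&(w[...,2]<64); m[:, :150]=0; m[:,360:]=0; m[:60]=0; m[140:]=0
B=w[m]; a=(B[:,:2]-c)@ex; print("far cover edge", np.percentile(a,[0,1,3]),np.median(B[:,2]))
E
```

```text
104 [598.6 148.   60.1]
107 [597.7 147.9  60.5]
110 [596.7 147.8  58.9]
114 [592.4 147.6   3.5]
118 [592.2 147.6  29. ]
120 [592.3 147.6  40.9]
122 [591.8 147.6  43.9]
130 [588.9 147.4  43.9]
150 [581.6 147.   44.4]
bar far end [60.46108964 61.16399159 61.57679341] 44.23367357940215
far cover edge [65.20083602 65.40768678 65.75041104] 59.815066170169544
```

Call:
servo_tool([
  [-0.08,0,0,0,0,0,1],
  [0,0,0,0,0,0,1],
  [0,0,-0.065,0,0.69,0,1],
  [0.003,0,-0.065,0,0.69,0,1],
  [0.006,0,-0.065,0,0.69,0,1],
  [0.009,0,-0.064,0,0.69,0,1],
  [0,0,0,0,0,0,1],
  [0,0,0,0,0,0,1],
])

```text
time: 9.2
position: [520.0, 142.3, 34.4]
orientation: [0.995, 0.029, 0.096, -0.003]
force: [-0.3, 0.4, -5.8]
gripper_width: 0.214
gripper_force: 88.3
```

Call:
servo_tool([
  [0.012,0,-0.064,0,0.69,0,1],
  [0.015,0,-0.063,0,0.69,0,1],
  [0.018,0,-0.062,0,0.69,0,1],
  [0.021,0,-0.061,0,0.69,0,1],
  [0,0,0,0,0,0,1],
  [0,0,0,0,0,0,1],
  [0,0,0,0,0,0,1],
  [0,0,0,0,0,0,1],
])

```text
time: 10.2
position: [520.9, 141.4, 49.2]
orientation: [0.982, 0.028, 0.185, -0.005]
force: [-0.0, 0.5, -5.0]
gripper_width: 0.21
gripper_force: 88.6
```

```bash
python3 - <<'E'
from h import *
s=arm.read_state();print(np.round(s["q"],2))
c=arm.camera("scene"); save(c,"s2.png"); cv2.imwrite("pics/s2c.png",cv2.resize(c["color"][150:270,190:320,::-1],None,fx=5,fy=5))
E
```

```text
[-0.56  0.35  0.09  2.32  0.76  0.17 -2.73]
```

View pics/s2c.png

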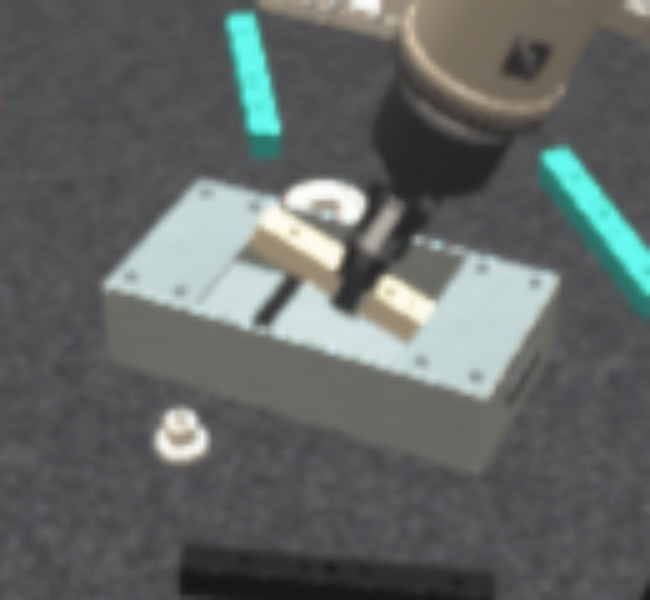

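The bar stands slanted: far end out of the window at crop (270,215), near end under the near cover at (415,330). Joints 6 and 7 are near their limits, so I'll pull out along the bar's axis, up and away, gently.

Call:
servo_tool([
  [0.1,0,0.03,0,0,0,1],
  [0.1,0,0.03,0,0,0,1],
  [0.15,0,0,0,0,0,1],
  [0.15,0,0,0,0,0,1],
  [0,0,0,0,0,0,1],
  [0,0,0,0,0,0,1],
  [0,0,0,0,0,0,1],
  [0,0,0,0,0,0,1],
])

```text
time: 11.25
position: [544.8, 143.8, 55.7]
orientation: [0.982, 0.029, 0.185, -0.005]
force: [0.3, -0.1, -5.7]
gripper_width: 0.218
gripper_force: 88.6
```

```bash
python3 -c "
from h import *
s=arm.read_state();print(np.round(s['q'],3),R.from_quat(s['orientation']).as_matrix().round(3))"
```

```text
[-0.474  0.363  0.016  2.269  0.705  0.215 -2.64 ] [[ 0.93   0.059  0.364]
 [ 0.056 -0.998  0.02 ]
 [ 0.365  0.002 -0.931]]
```

Call:
servo_tool([
  [0.2,0,0,0,0,0,1],
  [0.2,0,0,0,0,0,1],
  [0.2,0,0,0,0,0,1],
  [0.2,0,0,0,0,0,1],
  [0.2,0,0,0,0,0,1],
  [0.2,0,0,0,0,0,1],
  [0,0,0,0,0,0,1],
  [0,0,0,0,0,0,1],
])

```text
time: 12.25
position: [600.3, 146.9, 77.3]
orientation: [0.982, 0.029, 0.185, -0.005]
force: [0.1, -0.3, -5.5]
gripper_width: 0.215
gripper_force: 88.6
```

Call:
servo_tool([
  [0.11,0,-0.28,0,0,0,1],
  [0.11,0,-0.28,0,0,0,1],
  [0.11,0,-0.28,0,0,0,1],
  [0.11,0,-0.28,0,0,0,1],
  [0.11,0,-0.28,0,0,0,1],
  [0.11,0,-0.28,0,0,0,1],
  [0.11,0,-0.28,0,0,0,1],
  [0.11,0,-0.28,0,0,0,1],
])

```text
time: 13.25
position: [600.8, 147.2, 198.9]
orientation: [0.982, 0.029, 0.185, -0.005]
force: [-0.2, 0.2, -4.7]
gripper_width: 0.218
gripper_force: 88.3
```

Call:
servo_tool([
  [0,0,0,0,-0.76,0,1],
  [0,0,0,0,-0.76,0,1],
  [0,0,0,0,-0.76,0,1],
  [0,0,0,0,-0.76,0,1],
  [0,0,0,0,-0.76,0,1],
  [0,0,0,0,-0.76,0,1],
  [0,0,0,0,-0.76,0,1],
  [0,0,0,0,0,0,1],
])

```text
time: 14.25
position: [601.5, 147.3, 198.0]
orientation: [1.0, 0.029, 0.001, 0.001]
force: [0.7, 0.3, -4.7]
gripper_width: 0.211
gripper_force: 88.5
```

Call:
servo_tool([
  [0,0,0,0,0,0,1],
  [0,0,0,0,0,0,1],
  [0,0,0,0,0,0,1],
  [0,0,0,0,0,0,1],
  [0,0,0,0,0,0,1],
  [0,0,0,0,0,0,1],
  [0,0,0,0,0,0,1],
  [0,0,0,0,0,0,1],
])

```text
time: 15.25
position: [600.8, 147.2, 197.9]
orientation: [1.0, 0.029, 0.001, 0.001]
force: [-0.4, 0.1, -4.9]
gripper_width: 0.213
gripper_force: 88.5
```

```bash
python3 - <<'E'
from h import *
c=arm.camera("scene"); cv2.imwrite("pics/s3c.png",cv2.resize(c["color"][110:270,170:340,::-1],None,fx=4,fy=3.7))
E
```

```text
(no output)
```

View pics/s3c.png

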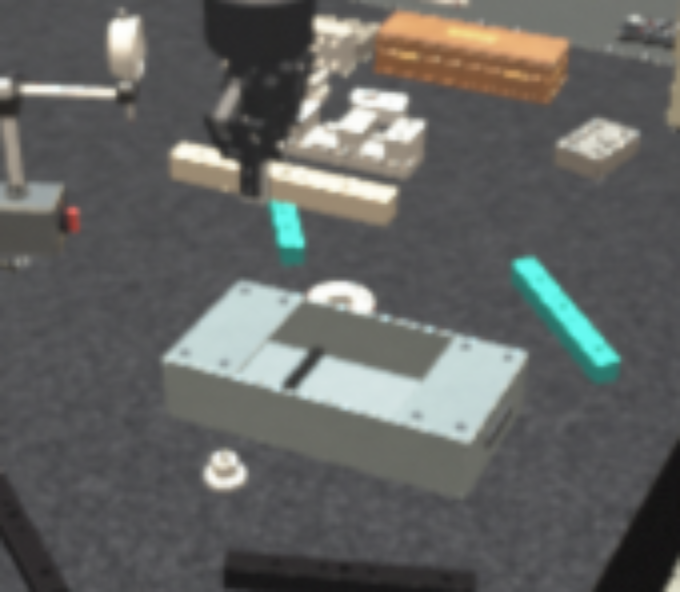

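The bar is level in the gripper (crop (170–395, 145–220)), well above the empty, unmoved carrier. The hub and ring are still in place.

```bash
python3 -c "
from plant import arm
print(arm.sign_off())"
```

```text
the job is handed in; nothing more can be done
None
```

The bar came out of the carrier at a slant, far end first, and I handed the job in at about 15 s with it gripped level roughly 14 cm above the covers; the carrier, hub and ring looked unmoved in the last picture, and no verdict came back.

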